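Refit the power board in the microscope lamp supply

ROBOT

A 6-joint arm with a two-finger parallel gripper is mounted at the origin on a cart in front of the work surface, level with it; the furniture and walls round the work are solid. World frame = base frame: x ahead of the robot, y to its left, z up, the work surface at z = 0. Lengths are in m, angles in rad, forces in N, time in s.
With the tool pointing down it reaches from about 0.275 to 0.75 m from the base axis. Payload 10.2 kg.
Tool frame: the origin (TCP) lies on the centre line of the jaws, within the pads' length; the fingertips stand 8 mm ahead of it and the grasp point (between the pads) lies 11 mm behind it; z points along the fingers, y is the direction in which the jaws open and shut (so a half turn about z gives the same grasp; the last joint's range is limited). The gripper opens to 85 mm and grips with 20 to 120 N. Pads are 22 mm wide; open, the fingers measure 114 mm over their backs; the gripper's body (76 mm by 85 mm) begins 54 mm behind the grasp point. The pads swing forward as they close: fully open they stand 13 mm farther back than shut.
Start: joints at [0.886, 0.313, 1.498, -0, 1.331, -0.223], TCP at [0.234, 0.47, 0.239] pointing down, gripper open.
Joint ranges: [-2.94, 2.94], [-0.97, 2.17], [0.19, 2.56], [-1.23, 4.37], [0.02, 3.11], [-2.88, 2.88]. Speed limits (rad/s): [2.39, 2.39, 3.01, 3.14, 3.14, 3.14].

INTERFACE

Orientations are given as a rotation vector (axis times angle).
In Python, from bench import r gives the robot as it stands. The module is installed in compiled form; this text tells all that it offers.
- The arm moves only by the shell command python3 -m jog 'ROWS' [FORCE]. ROWS is a JSON object of lists of equal length, an entry for each row: "claw": the finger opening in cm, from 0 to 8.54; "slide": the shift along the tool's x, y, z in cm, a list of three; "roll": the turn about the tool's z in degrees. In form: {"claw": [claw, ...], "slide": [[dx, dy, dz], ...], "roll": [roll, ...]}. A call has 1 to 20 rows; each row is the pose to reach, as a shift and turn from the pose commanded when the call began, along the tool's axes at that moment; what a row does not reach only later rows make up. A row lasts 1/8 s, in which the tool goes at most 62.5 mm and 10.7 degrees, less where a joint would pass 70% of its speed; a pose out of reach is approached as far as the arm can. A call with a gripper value outside its range is refused whole. The fingers move at their own pace and stop on an object; FORCE is the grip in N (left out, the last holds). Time passes only in rows, so rows that repeat a pose let the fingers close. It gives the time, the measured TCP pose, the force and the opening at its end, in the units of the state.
- r.sense(): the state, without advancing time (a new reading comes with each control period).
- r.capture(name): name is "side" or "top"; returns a dict with "color" (400x640x3 uint8, red, green, blue), "mtx" (3x3 intrinsics, pixels), "R" (3x3) and "t" (3): a world point X has camera coordinates R X + t. Camera axes: x right, y down, z forward; pixel columns grow to the right and rows downward; lengths in m; the calibration is good to about 2 mm. A picture is of the moment at which its call begins. There is no depth.
- r.job_done(): hands the job in, once; it reports no verdict.
Trained networks look in a picture, given as the dict that the camera call returned (one of the last four; its "shot" number tells which), for a name from the list of things; names that differ only in an ending like _2 or _b are one class to them, and where a whole thing is asked for, a point or a joint stands for the part that bears it (a point fixed in the world has none). Each returns a list of dicts, best first, with "conf" (0 to 1); they miss things now and then, are a little off and sometimes report something else, mostly with a low value. They report only what shows in the picture. A call takes as long as a camera call.
- r.masks_of(picture, query): "mask" (400x640 bool, what is visible of it) and "bbox" ([centre column, centre row, width, height] in pixels, round what is visible of it).
The state is a dict: "time_s": time; "joints": joint angles; "joint_vel": joint speeds; "tau": joint torques, N m; "eef_pos": TCP position; "tool_rot": TCP orientation; "force": force on the tool from outside, world axes, zero at the start; "moment": the same for the moment, N m; "gripper_width": finger opening in m.
Only numpy, scipy, OpenCV 4.12 (cv2) and the standard library are available. Lean on these libraries where they do the work, as an engineer would, in place of code of your own. Each camera call takes 0.05 s, during which the arm holds its last target.

TASK

The lamp supply of the microscope stands open on the bench: put its power board back, the four holes over the four white snap standoffs and the terminal strip on the side of the two cable entries. Feel for the standoffs, then press the board down evenly, end by end and with no more force than it needs, until it has clicked home on every standoff and lies flat on their shoulders, and let go. Keep the board level, and leave the vial and the tape roll where they are.

Things in the scene. Friction and masses are not known exactly. Their poses are not given: they have to be found in the camera images.
- power_board: the power board: a flat tan laminate 84 mm (x) by 136 mm (y), 3 mm thick, about 0.24 kg, lying flat on the bench; origin at the centre of its underside. x points across it to the edge with the grey terminal strip (11 mm high), y along its length, z up. All parts on it stand at |y| below 30 mm (capacitors 17 mm high along the -x edge); both ends are bare but for the holes
- board_grip (a point): centre of the board's transformer, a plain black block in the middle of the board, 38 mm (x) by 40 mm (y) by 30 mm high; this point lies on the board's centre, 18 mm above its underside; axes as the board's. Grasp it here from above with the fingers closing along y: at |x| below 20 mm nothing stands between the transformer and the ends of the board
- hole_1 (a point): a round hole of 10 mm through the board, at board x = +32 mm, y = +58 mm; this point is its centre on the board's underside
- hole_2 (a point): the same hole at board x = +32, y = -58 mm
- hole_3 (a point): the same hole at board x = -32, y = +58 mm
- hole_4 (a point): the same hole at board x = -32, y = -58 mm
- lamp_case: open lower half of the lamp supply, a fixed pale plastic case 134 mm (x) by 190 mm (y), walls 30 mm high, 3 mm thick; origin at the centre of its underside, on the bench. x points to the long rear wall with two black cable grommets (dial and rocker switch are on the -x wall), z up. In it four white nylon snap standoffs on a grey metal plate form a grid of 64 mm (x) by 116 mm (y)
- seat_1 (a point): drawn place of the shoulder of the standoff for hole_1: case x = +32, y = +58 mm, 21 mm above the case's underside; axes as the case's. The plate with the standoffs is stuck in by hand on foam tape: square to the case, but up to 6 mm off along case x and along case y (all four alike) and 0.5 mm in height, so the true place must be seen or felt
- seat_2 (a point): the same for hole_2: case x = +32, y = -58. Shape of a standoff: a shoulder 16 mm wide that carries the board, and above it a split head 12 mm high, 5.5 mm wide at its blunt point, growing evenly to 13 mm at 5.5 mm above the shoulder, then narrowing to a 9 mm neck; its two halves spring together along y
- seat_3 (a point): the same for hole_3: case x = -32, y = +58. A board lowered squarely over the heads first rests with its underside 7.9 mm above the shoulders; about 1.6 mm higher for each mm it is off centre, and about 11.7 mm above them when the points miss the holes altogether. Let go, it centres itself on the heads
- seat_4 (a point): the same for hole_4: case x = -32, y = -58. Pushing force: one standoff clicks at about 10 to 13 N; two together, pushed midway between them near an end of the board (54 mm from its middle), at about 19 to 26 N; all four at once need over 38 N, more than the board may take. Clicked through, the underside lies on the shoulders (0 mm, give or take 0.6)
- vial: glass vial with a cap, 27 mm wide and 64 mm high, standing in front; origin at the centre of its underside; not to be disturbed
- tape_roll: roll of masking tape lying flat, 96 mm wide and 25 mm high; origin at the centre of its underside; not to be disturbed

How it is judged:
By the outcome, as a careful person would: the job done as asked, in the order asked, and still so for the second after the job is handed in, with the robot touching nothing.
It also fails if it takes over 72 s, if anything falls off the work surface, if the arm or the gripper's body presses on something with over 40 N, if the wrist force passes 120 N, or if a joint passes its speed limit or range.

## Working session

There is one attempt and no reset: what is moved stays moved. The work goes in short steps, Python scripts to look and compute and a shell command to move; the robot and the scene stay as the last step left them, time stands still between calls to the robot, and variables do not carry over. Pictures are saved under pics/ and viewed, and the job is handed in when it is done.

```bash
mkdir -p pics; python3 - <<'E'
from bench import r
import cv2,pickle,numpy as np
print(r.sense())
for n in("side","top"):
    p=r.capture(n); cv2.imwrite(f"pics/{n}0.png",p["color"][:,:,::-1]); pickle.dump(p,open(f"{n}0.pkl","wb"))
    print(n,p["mtx"].tolist(),p["R"].tolist(),p["t"].tolist(), list(p.keys()))
    for q in["power_board","board_grip","hole_1","lamp_case","seat_1","vial","tape_roll"]:
        for m in r.masks_of(p,q)[:5]: print(q,round(m["conf"],2),np.round(m["bbox"],1),m["mask"].sum())
E
```

```text
{'time_s': 0.0, 'joints': array([ 8.85607458e-01,  3.13445729e-01,  1.49844061e+00, -5.63750200e-06,
        1.33096860e+00, -2.23396435e-01]), 'joint_vel': array([ 0.00246609, -0.00057652,  0.00077167,  0.00079639,  0.00041016,
        0.00061917]), 'tau': array([ 1.44486232e-03, -4.12267542e+01, -2.59737700e+01, -9.65162440e-05,
        4.21509409e-03, -2.66677731e-06]), 'eef_pos': array([0.23376961, 0.46981242, 0.23873592]), 'tool_rot': array([-7.18825822e-01, -3.05768564e+00,  1.78513443e-03]), 'force': array([ 0.9278712 ,  0.4781399 , -0.49149951]), 'moment': array([-0.01243738, -0.00686128, -0.07192075]), 'gripper_width': 0.08552956518706097}
side [[467.3529011202373, 0.0, 316.1667142990252], [0.0, 467.3529011202373, 198.49604147802563], [0.0, 0.0, 1.0]] [[0.9988943269812884, 0.043956111307657836, -0.016672846286928767], [0.009646838439747969, -0.5387536116270191, -0.8424081460117542], [-0.0460115423857553, 0.8413158777995052, -0.5385819637991341]] [-0.4394284521431299, -0.029590372345645797, 1.3942154236595277] ['color', 'mtx', 'R', 't', 'shot']
power_board 0.97 [330.5 274.4  
[... 430 characters left out ...]
 1.0]] [[0.010330561078631182, -0.9998507000522199, -0.013851249506318244], [-0.9961715811096528, -0.009088058963502585, -0.0869458922190719], [0.08680703022967229, 0.014696420971158542, -0.9961167374928217]] [-0.13877147210104093, 0.4404064685421177, 0.9649648788804055] ['color', 'mtx', 'R', 't', 'shot']
power_board 0.92 [418.9 185.8  56.5  51.3] 1904
board_grip 0.69 [422.2 180.2  63.2  42.5] 1828
hole_1 0.7 [421.1 184.6  58.4  46.3] 1841
lamp_case 0.77 [297.9 170.4  89.7  70.5] 4722
seat_1 0.81 [295.2 168.   89.2  73.2] 4676
seat_1 0.36 [203.9 226.8  41.8  39.7] 771
vial 0.65 [342.8 257.4   9.3   9.9] 102
vial 0.19 [297.9 168.4  92.   69.1] 4641
tape_roll 0.68 [204.8 227.4  37.5  39.9] 749
```

```bash
python3 - <<'E'
import cv2
a=cv2.imread("pics/top0.png"); b=cv2.imread("pics/side0.png")
cv2.imwrite("pics/topz.png",cv2.resize(a[120:280,180:480],None,fx=2.66,fy=2.66,interpolation=cv2.INTER_CUBIC))
cv2.imwrite("pics/sidez.png",cv2.resize(b[140:320,220:440],None,fx=3.3,fy=3.3,interpolation=cv2.INTER_CUBIC))
E
```

```text
(no output)
```

View pics/top0.png

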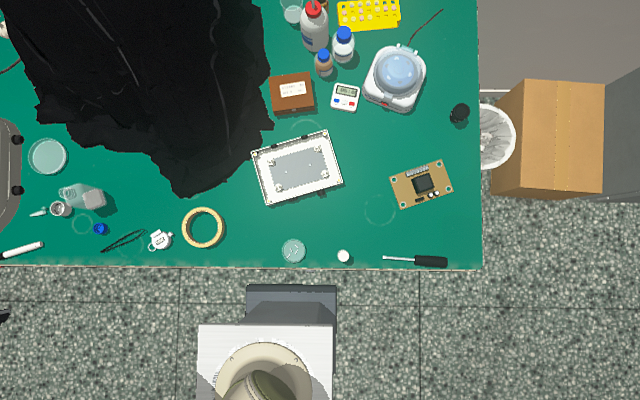

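View pics/topz.png

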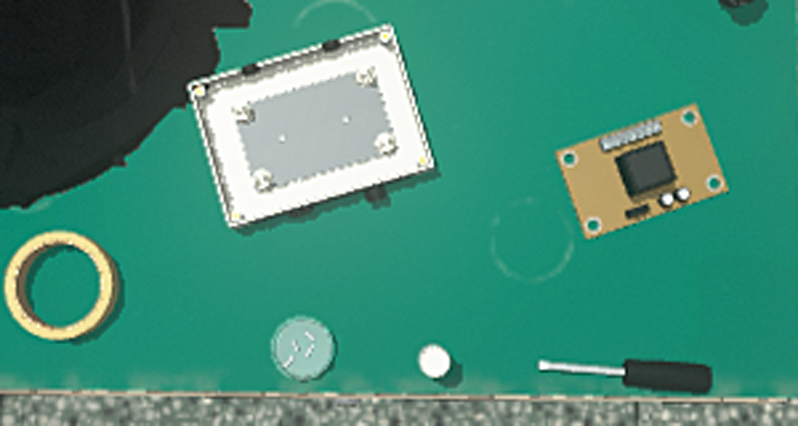

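View pics/sidez.png

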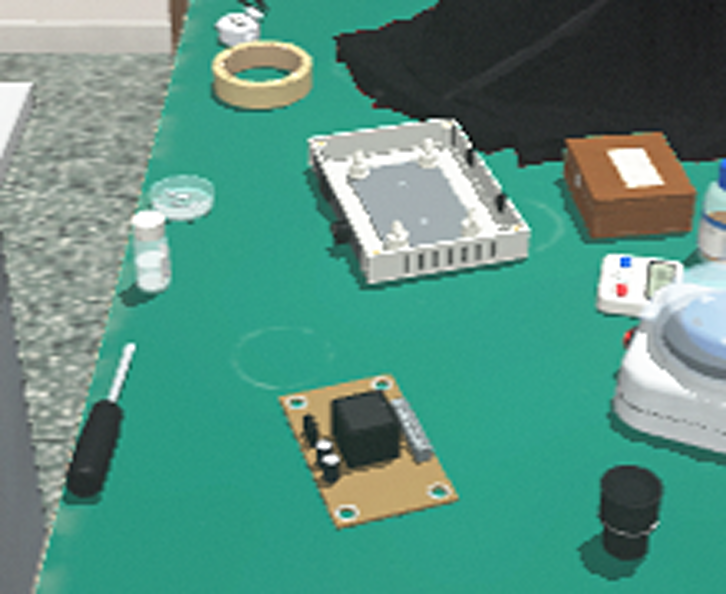

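The top view shows the case at px (298,168), with its grommets (rear wall) facing away from the robot. The board is at (421,185) with its terminal strip facing away too. Standoffs and holes are visible in both views, so I'll zoom in to measure them.

```bash
python3 - <<'E'
import cv2
a=cv2.imread("pics/top0.png"); b=cv2.imread("pics/side0.png")
def z(im,x0,y0,x1,y1,f,n):
    o=cv2.resize(im[y0:y1,x0:x1],None,fx=f,fy=f,interpolation=cv2.INTER_CUBIC)
    for i in range(x0,x1,10): cv2.putText(o,str(i),((i-x0)*f,8),0,.3,(0,0,255)); cv2.line(o,((i-x0)*f,10),((i-x0)*f,16),(0,0,255))
    for i in range(y0,y1,10): cv2.putText(o,str(i),(0,(i-y0)*f+4),0,.3,(0,0,255)); cv2.line(o,(22,(i-y0)*f),(28,(i-y0)*f),(0,0,255))
    cv2.imwrite(n,o)
z(a,246,125,348,211,7,"pics/tc.png"); z(a,384,150,462,216,9,"pics/tb.png")
z(b,305,165,390,235,9,"pics/sc.png"); z(b,300,245,364,305,9,"pics/sb.png")
E
```

```text
(no output)
```

View pics/tc.png

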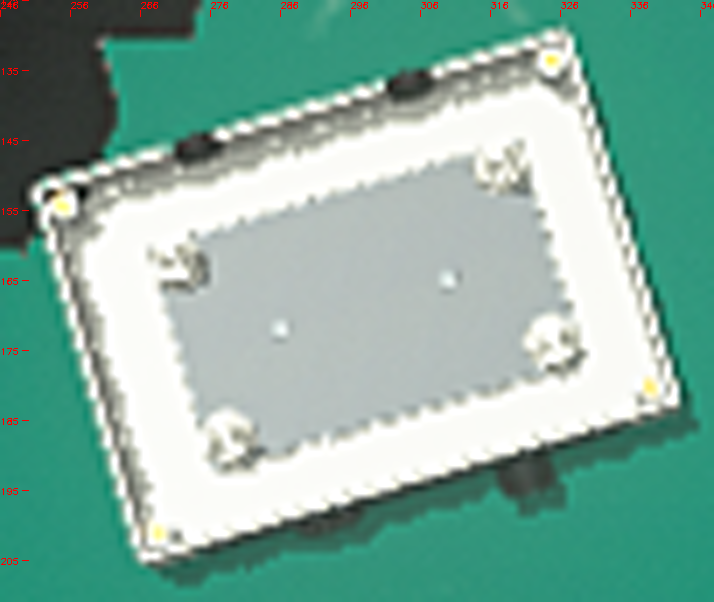

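View pics/tb.png

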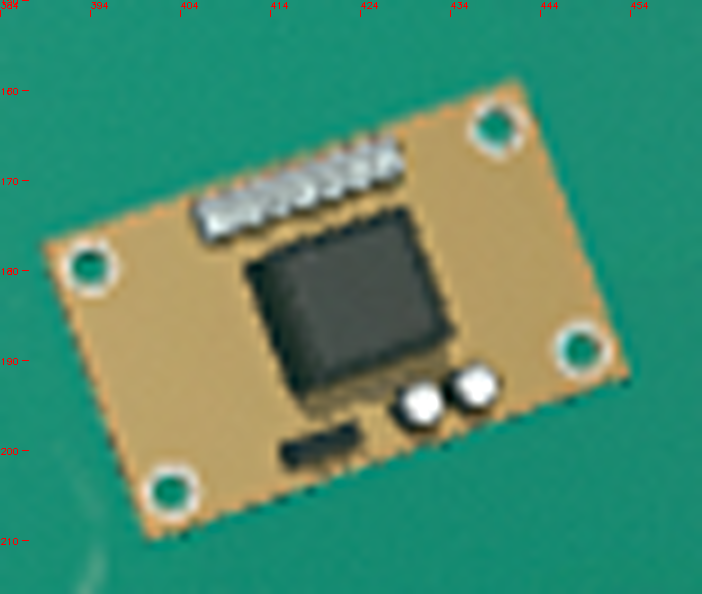

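View pics/sc.png

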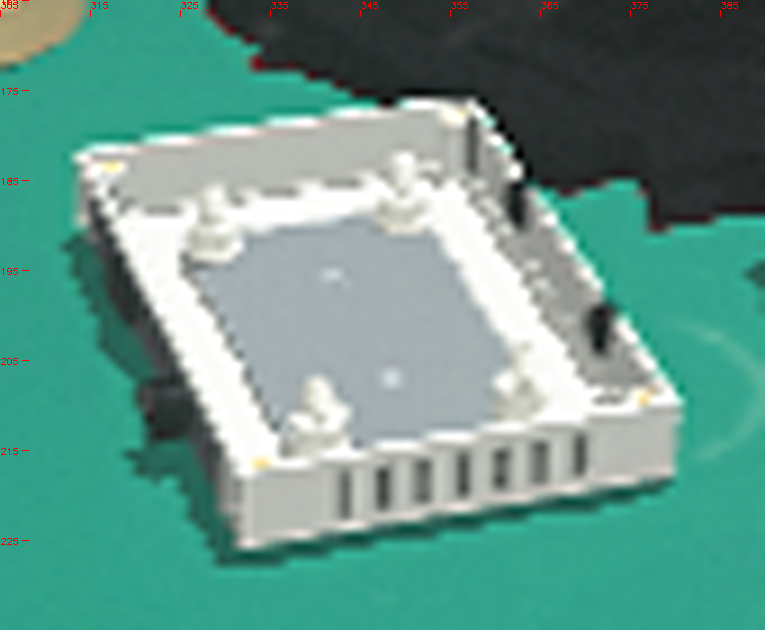

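View pics/sb.png

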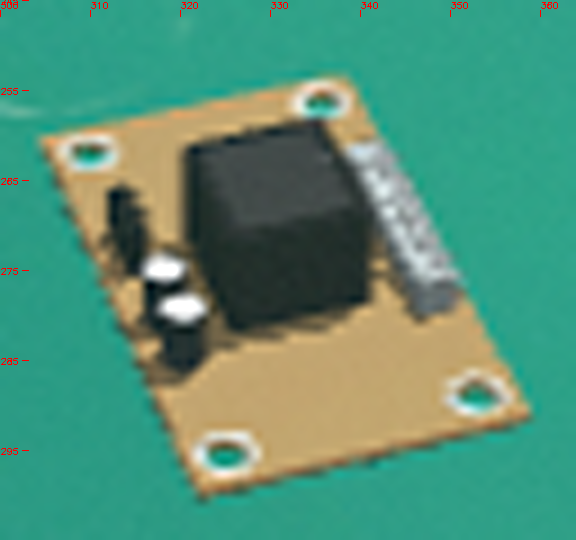

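The zooms give me case corners, standoffs and board holes in both views. Next I'll fit the poses.

```bash
cat > fit.py <<'E'
import pickle,numpy as np
from scipy.optimize import least_squares
C={n:pickle.load(open(f"{n}0.pkl","rb")) for n in("top","side")}
def proj(n,X):
    c=C[n]; Y=np.asarray(X)@c["R"].T+c["t"]; p=Y@c["mtx"].T; return p[:,:2]/p[:,2:]
def px(uv,x0,y0,f): uv=np.array(uv,float); return (uv+.5)/f-.5+[x0,y0]
def world(p,L): 
    c,s=np.cos(p[2]),np.sin(p[2]); L=np.asarray(L,float); return np.c_[p[0]+c*L[:,0]-s*L[:,1],p[1]+s*L[:,0]+c*L[:,1],L[:,2]]
def fit(obs,name,p0,free=3):
    def res(p):
        q=np.r_[p,p0[len(p):]]
        return np.concatenate([(proj(n,world(q,L))-uv).ravel() for n,L,uv in obs])
    s=least_squares(res,p0[:free],loss="soft_l1"); 
    print(name,np.round(s.x,4),"deg",np.degrees(s.x[2]) if free>2 else "");print(np.round(res(s.x).reshape(-1,2),1).tolist()); return s.x
H=[(.032,.058,.003),(.032,-.058,.003),(-.032,.058,.003),(-.032,-.058,.003)]
Bc=[(.042,.068,.003),(.042,-.068,.003),(-.042,.068,.003),(-.042,-.068,.003)]
tb=px([(90,267),(496,127),(172,491),(582,350)],384,150,9); tbc=px([(42,241),(518,78),(150,541),(631,376)],384,150,9)
sb=px([(322,102),(477,394),(90,152),(226,453)],300,245,9); sbc=px([(348,76),(531,416),(40,140),(203,500)],300,245,9)
oT=("top",H+Bc,np.r_[tb,tbc]); oS=("side",H+Bc,np.r_[sb,sbc])
fit([oT],"board top",[.43,-.24,.26]); fit([oS],"board side",[.43,-.24,.26]); b=fit([oT,oS],"board",[.43,-.24,.26])
K=[(.067,.095,.03),(.067,-.095,.03),(-.067,.095,.03),(-.067,-.095,.03)]
tc=px([(36,186),(568,32),(144,562),(680,405)],246,125,7); sc=px([(478,100),(682,402),(78,152),(238,470)],305,165,9)
oT=("top",K,tc); oS=("side",K,sc)
fit([oT],"case top",[.43,.05,.26]); fit([oS],"case side",[.43,.05,.26]); k=fit([oT,oS],"case",[.43,.05,.26])
def S(z): return [(.032,.058,z),(.032,-.058,z),(-.032,.058,z),(-.032,-.058,z)]
ts=px([(185,265),(505,165),(232,438),(553,343)],246,125,7)
tip=px([(403,155),(523,347),(215,189),(318,380)],305,165,9)
sh=px([(403,217),(523,403),(214,245),(318,437)],305,165,9)
oT=("top",S(.025),ts); oS=("side",S(.032),tip)
for o,n in(([oT],"so top"),([oS],"so side"),([oT,oS],"so both")): 
    s=fit(o,n,k.copy()); d=s[:2]-k[:2]; c,sn=np.cos(k[2]),np.sin(k[2]); print("offset case mm",1e3*(c*d[0]+sn*d[1]),1e3*(-sn*d[0]+c*d[1]))
E
python3 fit.py
```

```text
board top [ 0.4897 -0.3686  0.3418] deg 19.585137132092434
[[0.0, -0.0], [0.2, -0.0], [-0.0, 0.1], [-0.1, 0.0], [0.0, 0.3], [0.2, 0.2], [-0.1, -0.2], [-0.2, -0.3]]
board side [ 0.4884 -0.3709  0.343 ] deg 19.65066944277709
[[-0.0, 0.3], [0.2, 0.3], [-0.0, 0.2], [0.1, 0.3], [-0.4, -0.2], [0.1, -0.1], [0.3, -0.2], [-0.3, -0.7]]
board [ 0.489  -0.3693  0.3418] deg 19.582142217880268
[[0.3, 0.2], [0.5, 0.2], [0.3, 0.3], [0.2, 0.3], [0.3, 0.6], [0.5, 0.5], [0.2, 0.1], [0.1, -0.0], [0.3, -0.1], [0.4, -0.2], [0.3, -0.2], [0.4, -0.3], [-0.1, -0.6], [0.4, -0.6], [0.6, -0.7], [-0.1, -1.3]]
case top [ 0.5243 -0.0706  0.2957] deg 16.93971028772372
[[-0.4, 0.0], [0.4, -0.3], [-0.6, 0.3], [0.5, -0.0]]
case side [ 0.524  -0.0726  0.2892] deg 16.567192776120788
[[-0.2, -0.7], [-0.1, 0.3], [0.3, -0.3], [0.1, 0.5]]
case [ 0.5241 -0.071   0.2932] deg 16.799048563926274
[[-0.2, -0.0], [0.7, -0.2], [-0.5, 0.3], [0.6, 0.1], [-0.3, -1.0], [0.0, -0.1], [0.2, -0.5], [0.3, 0.2]]
so top [ 0.5226 -0.0743  0.3005] deg 17.22022056075987
[[-0.9, -0.4], [0.1, -0.0], [-0.2, 0.4], [1.0, 0.0]]
offset case mm -2.4104342978056734 -2.7270117984426716
so side [ 0.5232 -0.0719  0.2955] deg 16.930653715152193
[[0.2, 0.2], [0.1, 0.1], [-0.3, -0.4], [0.0, 0.0]]
offset case mm -1.2002818495553318 -0.6318965638856232
so both [ 0.5228 -0.0738  0.2984] deg 17.09604943703196
[[-1.1, -0.6], [-0.0, -0.1], [-0.4, 0.3], [0.7, -0.0], [0.0, 0.5], [0.1, 0.4], [-0.5, -0.1], [-0.0, 0.4]]
offset case mm -2.0330172473569905 -2.298872292176152
```

```bash
cat > h.py <<'E'
from bench import r
import numpy as np
from scipy.spatial.transform import Rotation as Ro
def st():
    s=r.sense(); R=Ro.from_rotvec(s["tool_rot"]).as_matrix(); return s,R
def to(x,y,z,yaw=None):
    """yaw: world deg wanted for tool y axis"""
    s,R=st(); d=R.T@(np.array([x,y,z])-s["eef_pos"])*100
    o="slide %s"%np.round(d,2).tolist()
    if yaw is not None:
        cur=np.degrees(np.arctan2(R[1,1],R[0,1])); o+=" roll %.1f"%((cur-yaw+180)%360-180)
    print("t %.2f pos %s tilt %.2f F %s w %.4f"%(s["time_s"],np.round(s["eef_pos"],4).tolist(),np.degrees(np.arccos(-R[2,2])),np.round(s["force"],1).tolist(),s["gripper_width"]),o)
E
python3 -c "
from h import *
to(.489,-.3697,.12,19.58-90)"
```

```text
t 0.80 pos [0.2339, 0.47, 0.2393] tilt 0.00 F [-0.1, 0.6, -0.7] w 0.0853 slide [-60.25, -63.81, 11.93] roll 134.0
```

```bash
python3 -m jog '{"claw":[8.5,8.5,8.5,8.5,8.5,8.5,8.5,8.5,8.5,8.5,8.5,8.5,8.5,8.5,8.5,8.5,8.5,8.5,8.5,8.5],"slide":[[-60.25,-63.8,0],[-60.25,-63.8,0],[-60.25,-63.8,0],[-60.25,-63.8,0],[-60.25,-63.8,0],[-60.25,-63.8,0],[-60.25,-63.8,0],[-60.25,-63.8,0],[-60.25,-63.8,0],[-60.25,-63.8,0],[-60.25,-63.8,0],[-60.25,-63.8,0],[-60.25,-63.8,0],[-60.25,-63.8,0],[-60.25,-63.8,0],[-60.25,-63.8,0],[-60.25,-63.8,8],[-60.25,-63.8,12],[-60.25,-63.8,12],[-60.25,-63.8,12]],"roll":[134,134,134,134,134,134,134,134,134,134,134,134,134,134,134,134,134,134,134,134]}'
python3 - <<'E'
from h import *
to(.489,-.3697,.013,19.58-90)
import cv2
p=r.capture("top"); q=r.capture("side")
cv2.imwrite("pics/t1.png",cv2.resize(np.hstack([p["color"][110:260,370:500],q["color"][190:340,270:400]])[:,:,::-1],None,fx=3,fy=3,interpolation=cv2.INTER_CUBIC))
E
```

```text
time_s: 3.3
eef_pos: [0.4901, -0.3698, 0.1225]
tool_rot: [3.092, 0.534, 0.004]
force: [-0.3, -0.4, 0.4]
gripper_width: 0.085
t 3.30 pos [0.4901, -0.3698, 0.1225] tilt 0.24 F [-0.3, -0.4, 0.4] w 0.0850 slide [-0.11, -0.09, 10.95] roll 0.0
```

View pics/t1.png

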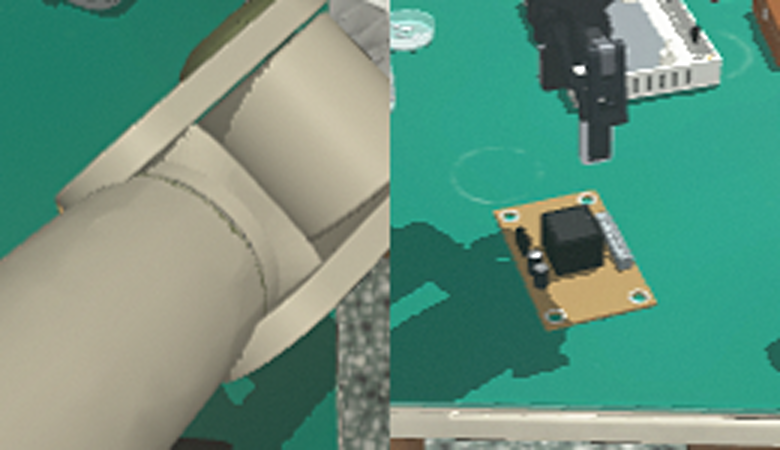

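The side view shows the open fingers straddling above the transformer; the arm hides the top view. Descending.

```bash
python3 -m jog '{"claw":[7,7,7,7,7,7],"slide":[[-0.1,-0.1,4],[-0.1,-0.1,8],[-0.1,-0.1,9.5],[-0.1,-0.1,10.2],[-0.1,-0.1,10.4],[-0.1,-0.1,10.4]],"roll":[0,0,0,0,0,0]}' 
python3 - <<'E'
from h import *
to(.489,-.3697,.013,19.58-90)
import cv2
q=r.capture("side")
cv2.imwrite("pics/s2.png",cv2.resize(q["color"][210:320,270:400][:,:,::-1],None,fx=5,fy=5,interpolation=cv2.INTER_CUBIC))
E
```

```text
time_s: 4.15
eef_pos: [0.4882, -0.3695, 0.0164]
tool_rot: [3.094, 0.533, 0.002]
force: [0.3, 0.2, 0.7]
gripper_width: 0.0697
t 4.15 pos [0.4882, -0.3695, 0.0164] tilt 0.11 F [0.3, 0.2, 0.7] w 0.0697 slide [0.06, 0.05, 0.34] roll -0.0
```

View pics/s2.png

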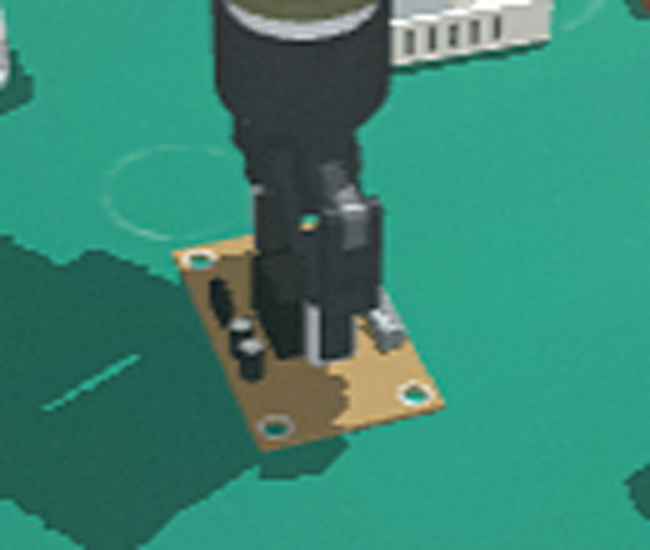

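```bash
python3 -m jog '{"claw":[7,7,3.5,3.5,3.5,3.5,3.5,3.5],"slide":[[0,0,0.3],[0,0,0.3],[0,0,0.3],[0,0,0.3],[0,0,0.3],[0,0,0.3],[0,0,0.3],[0,0,0.3]],"roll":[0,0,0,0,0,0,0,0]}' 40
python3 -m jog '{"claw":[3.5,3.5,3.5,3.5,3.5],"slide":[[0,0,-1],[0,0,-4],[0,0,-8],[0,0,-8],[0,0,-8]],"roll":[0,0,0,0,0]}'
python3 - <<'E'
from h import *
to(.489,-.3697,.1,19.58-90)
import cv2
q=r.capture("side")
cv2.imwrite("pics/s3.png",cv2.resize(q["color"][190:320,270:400][:,:,::-1],None,fx=5,fy=5,interpolation=cv2.INTER_CUBIC))
E
```

```text
time_s: 5.2
eef_pos: [0.4879, -0.3691, 0.0125]
tool_rot: [3.096, 0.533, 0.0]
force: [-0.2, -0.4, 3.7]
gripper_width: 0.0391
time_s: 5.82
eef_pos: [0.4873, -0.3684, 0.0912]
tool_rot: [-3.094, -0.533, 0.002]
force: [0.9, 0.6, -2.1]
gripper_width: 0.0392
t 5.83 pos [0.4873, -0.3684, 0.0912] tilt 0.13 F [0.9, 0.6, -2.1] w 0.0392 slide [0.12, 0.18, -0.88] roll -0.0
```

View pics/s3.png

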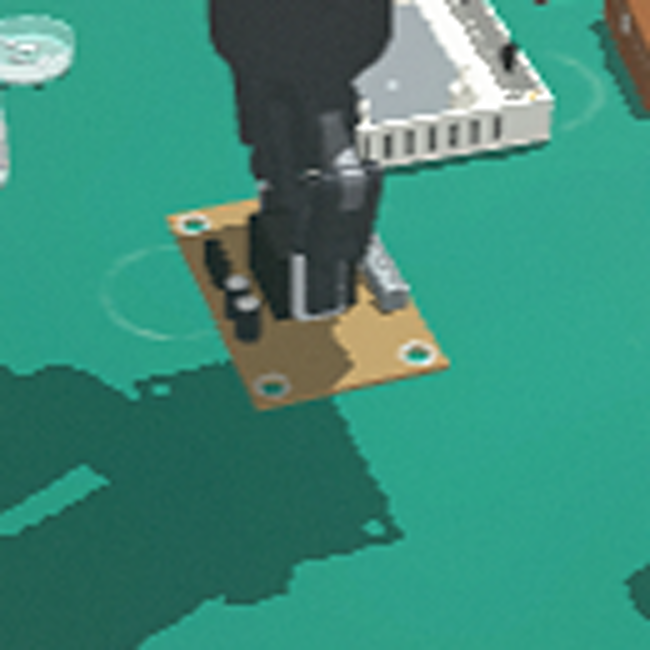

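The board is lifted and level, with three holes visible at zoom px (192,223), (272,386) and (417,352). I'll fit its in-hand pose from these.

```bash
cat > fit2.py <<'E'
from fit import *
z=.0787+.003
L=[(-.032,.058,z),(-.032,-.058,z),(.032,-.058,z),(-.042,.068,z),(-.042,-.068,z),(.042,-.068,z)]
uv=px([(192,223),(272,386),(417,352),(168,217),(260,410),(449,363)],270,190,5)
print("----");b=fit([("side",L,uv)],"held",[.488,-.369,.34])
d=b[:2]-[.4873,-.3684];c,s=np.cos(b[2]),np.sin(b[2]);print("board minus tcp in board axes mm",1e3*(c*d[0]+s*d[1]),1e3*(-s*d[0]+c*d[1]))
E
python3 fit2.py | sed -n '/----/,$p'
```

```text
----
held [ 0.4874 -0.3696  0.348 ] deg 19.938311306650007
[[0.2, 0.3], [0.3, -0.0], [0.3, 0.3], [-0.5, -0.1], [-0.5, -0.7], [0.1, 0.1]]
board minus tcp in board axes mm -0.31455631255010325 -1.1612180422726242
```

```bash
cat > fit3.py <<'E'
from fit import *
print("----")
def ray(n,uv,z):
    c=C[n]; d=c["R"].T@np.linalg.solve(c["mtx"],np.r_[uv,1]); o=-c["R"].T@c["t"]; return (o+d*(z-o[2])/d[2])[:2]
for z in(.003,.006,.009):
  for n,a in(("top",px([(280,329),(449,279)],246,125,7)),("side",px([(333,274),(392,378)],305,165,9))):
    w=np.array([ray(n,u,z) for u in a]); print(n,z,"dots mid",w.mean(0).round(4),"len",np.linalg.norm(w[0]-w[1]).round(4),"yaw",np.degrees(np.arctan2(*(w[0]-w[1])[::-1]))-90)
for n,im in C.items():
    print(n,im["color"][140:200,260:335].max(),)
# individual heads: side tips and top blobs
for n,a,z in(("top",ts,.025),("top",ts,.03),("side",tip,.033),("side",sh,.021)):
    w=np.array([ray(n,u,z) for u in a]); print(n,z,w.mean(0).round(4),"dx",np.linalg.norm(w[0]-w[2]).round(4),np.linalg.norm(w[1]-w[3]).round(4),"dy",np.linalg.norm(w[0]-w[1]).round(4),np.linalg.norm(w[2]-w[3]).round(4))
import cv2
g=C["top"]["color"][125:211,246:348].astype(float).mean(2)
o=np.clip((g-150)*255/105,0,255).astype(np.uint8)
cv2.imwrite("pics/tcg.png",cv2.resize(o,None,fx=7,fy=7,interpolation=cv2.INTER_NEAREST))
E
python3 fit3.py | sed -n '/----/,$p'
```

```text
----
top 0.003 dots mid [ 0.5258 -0.0711] len 0.0611 yaw 17.131364879486412
side 0.003 dots mid [ 0.5233 -0.0616] len 0.0623 yaw 16.77760779176441
top 0.006 dots mid [ 0.5253 -0.0713] len 0.0609 yaw 17.131364879486384
side 0.006 dots mid [ 0.5233 -0.0662] len 0.062 yaw 16.77760779176434
top 0.009 dots mid [ 0.5248 -0.0716] len 0.0607 yaw 17.13136487948634
side 0.009 dots mid [ 0.5232 -0.0709] len 0.0618 yaw 16.77760779176444
top 255
side 255
top 0.025 [ 0.5226 -0.0743] dx 0.0615 0.0633 dy 0.1139 0.1131
top 0.03 [ 0.5217 -0.0747] dx 0.0612 0.063 dy 0.1134 0.1126
side 0.033 [ 0.5232 -0.0736] dx 0.0636 0.0637 dy 0.1166 0.1132
side 0.021 [ 0.5232 -0.0878] dx 0.0623 0.0636 dy 0.1105 0.1113
```

View pics/tcg.png

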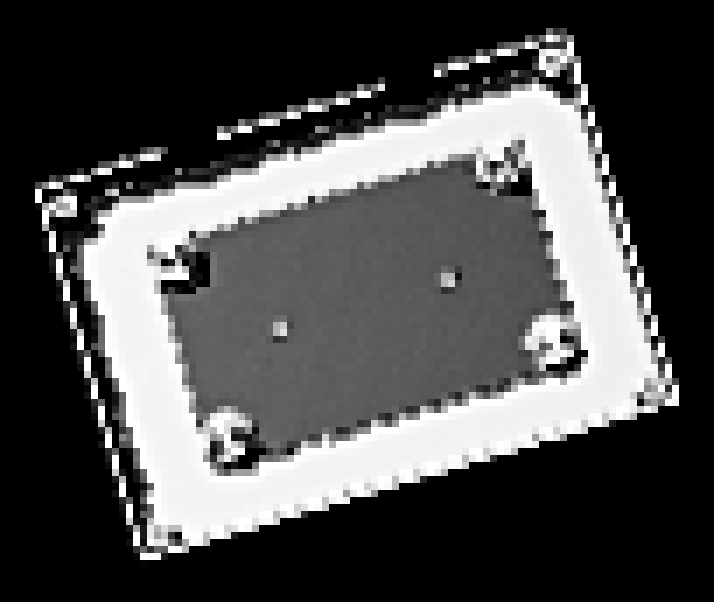

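```bash
python3 -c "
from h import *
to(.523,-.0725,.0912,16.95-90)"
```

```text
t 5.88 pos [0.4872, -0.3683, 0.0908] tilt 0.17 F [-0.5, 0.5, -2.3] w 0.0392 slide [13.27, -26.68, 0.02] roll 2.6
```

```bash
python3 -m jog '{"claw":[3.5,3.5,3.5,3.5,3.5,3.5,3.5,3.5,3.5,3.5,3.5,3.5],"slide":[[0.7,-1.3,0],[2.4,-4.8,0],[4.4,-8.9,0],[6.4,-12.9,0],[8.4,-16.9,0],[10.4,-20.9,0],[12,-24,0],[13,-26,0],[13.27,-26.7,0],[13.27,-26.7,0],[13.27,-26.7,0],[13.27,-26.7,0]],"roll":[0,0.3,0.6,0.9,1.2,1.6,2,2.3,2.6,2.6,2.6,2.6]}'
python3 - <<'E'
from h import *
to(.523,-.0725,.05,16.95-90)
import cv2
q=r.capture("side")
cv2.imwrite("pics/s4.png",cv2.resize(q["color"][130:260,270:420][:,:,::-1],None,fx=5,fy=4.5,interpolation=cv2.INTER_CUBIC))
E
```

```text
time_s: 7.38
eef_pos: [0.5235, -0.0737, 0.0922]
tool_rot: [3.108, 0.461, -0.0]
force: [1.3, -0.0, -2.9]
gripper_width: 0.0393
t 7.38 pos [0.5235, -0.0737, 0.0922] tilt 0.00 F [1.3, -0.0, -2.9] w 0.0393 slide [-0.01, -0.12, 4.22] roll -0.1
```

View pics/s4.png

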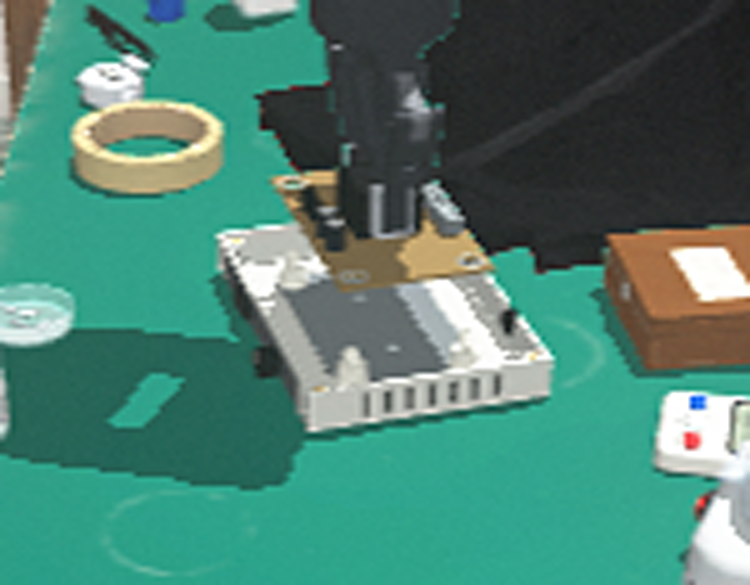

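```bash
cat > fit4.py <<'E'
from fit3 import *
print("====")
h=(np.array([(293,183),(352,276),(470,262)])+.5)/[5,4.5]-.5+[270,130]
w=np.array([ray("side",u,.0827) for u in h]); t=np.array([ray("side",u,.0327) for u in tip[[2,3,1]]])
print(w.round(4).tolist(),t.round(4).tolist()); print("move mm",((t-w)*1e3).round(1).tolist(),((t-w)*1e3).mean(0))
E
python3 fit4.py | sed -n '/====/,$p'
```

```text
====
[[0.4762, -0.0297], [0.5092, -0.1388], [0.5707, -0.1223]] [[0.4767, -0.0292], [0.5094, -0.1376], [0.5702, -0.1188]]
move mm [[0.5, 0.5], [0.2, 1.2], [-0.4, 3.6]] [0.11290943 1.77659743]
```

```bash
python3 -m jog '{"claw":[3.5,3.5,3.5,3.5,3.5,3.5,3.5,3.5],"slide":[[0.02,-0.15,1],[0.02,-0.15,2],[0.02,-0.15,3],[0.02,-0.15,3.7],[0.02,-0.15,4.1],[0.02,-0.15,4.3],[0.02,-0.15,4.3],[0.02,-0.15,4.3]],"roll":[-0.1,-0.1,-0.1,-0.1,-0.1,-0.1,-0.1,-0.1]}'
python3 -c "
from h import *
to(.5233,-.0722,.046,16.95-90)"
```

```text
time_s: 8.43
eef_pos: [0.5234, -0.0716, 0.0495]
tool_rot: [3.107, 0.465, 0.001]
force: [1.0, 1.3, -2.9]
gripper_width: 0.0394
t 8.43 pos [0.5234, -0.0716, 0.0495] tilt 0.03 F [1.0, 1.3, -2.9] w 0.0394 slide [-0.03, 0.05, 0.35] roll 0.1
```

```bash
python3 -m jog '{"claw":[3.5,3.5,3.5],"slide":[[0,0.03,0.2],[0,0.03,0.3],[0,0.03,0.3]],"roll":[0,0,0]}'; python3 -m jog '{"claw":[3.5,3.5],"slide":[[0,0,0.1],[0,0,0.1]],"roll":[0,0]}';python3 -m jog '{"claw":[3.5,3.5],"slide":[[0,0,0.1],[0,0,0.1]],"roll":[0,0]}'
```

```text
time_s: 8.8
eef_pos: [0.5233, -0.0718, 0.0462]
tool_rot: [-3.107, -0.465, 0.0]
force: [0.5, -0.3, -3.1]
gripper_width: 0.0394
time_s: 9.05
eef_pos: [0.5233, -0.0718, 0.0452]
tool_rot: [-3.107, -0.466, 0.0]
force: [-0.7, 0.1, -3.6]
gripper_width: 0.0393
time_s: 9.3
eef_pos: [0.5233, -0.0718, 0.0442]
tool_rot: [-3.107, -0.466, 0.0]
force: [-0.3, -0.2, -2.0]
gripper_width: 0.0394
```

```bash
for i in 1 2; do python3 -m jog '{"claw":[3.5,3.5],"slide":[[0,0,0.05],[0,0,0.05]],"roll":[0,0]}' | grep -v tool_rot; done
```

```text
time_s: 9.55
eef_pos: [0.5233, -0.0718, 0.0438]
force: [-0.5, -0.4, -4.0]
gripper_width: 0.0395
time_s: 9.8
eef_pos: [0.5233, -0.0718, 0.0433]
force: [0.6, -1.4, -3.6]
gripper_width: 0.0396
```

```bash
python3 -m jog '{"claw":[3.5,3.5],"slide":[[0,0,0.05],[0,0,0.05]],"roll":[0,0]}' | grep -v tool_rot;  python3 -m jog '{"claw":[3.5,3.5],"slide":[[0,0,0.05],[0,0,0.05]],"roll":[0,0]}' | grep -v tool_rot
```

```text
time_s: 10.05
eef_pos: [0.5234, -0.0718, 0.0428]
force: [0.6, -0.1, -2.6]
gripper_width: 0.0393
time_s: 10.3
eef_pos: [0.5234, -0.0719, 0.0423]
force: [-0.3, -1.2, -2.0]
gripper_width: 0.0392
```

```bash
for i in 1 2; do python3 -m jog '{"claw":[3.5,3.5],"slide":[[0,0,0.03],[0,0,0.03]],"roll":[0,0]}' | grep -v tool_rot; done
```

```text
time_s: 10.55
eef_pos: [0.5234, -0.0719, 0.0421]
force: [-0.3, -0.9, -0.7]
gripper_width: 0.0395
time_s: 10.8
eef_pos: [0.5235, -0.0719, 0.0418]
force: [-0.5, -1.1, -0.9]
gripper_width: 0.0395
```

Contact comes with the underside about 8.5 mm above the nominal shoulders and almost no side force, so the board is close to centred. I'll release it and let it settle on the heads.

```bash
python3 -m jog '{"claw":[4.5,5.5,6.5,7,7,7,7,7,7,7],"slide":[[0,0,0],[0,0,0],[0,0,0],[0,0,0],[0,0,0],[0,0,-1],[0,0,-3],[0,0,-5],[0,0,-6],[0,0,-6]],"roll":[0,0,0,0,0,0,0,0,0,0]}'
python3 - <<'E'
from h import *
to(.5233,-.0722,.09,16.95-90)
import cv2
q=r.capture("side")
cv2.imwrite("pics/s5.png",cv2.resize(q["color"][150:240,290:400][:,:,::-1],None,fx=7,fy=6.5,interpolation=cv2.INTER_CUBIC))
E
```

```text
time_s: 12.05
eef_pos: [0.5236, -0.0719, 0.1023]
tool_rot: [3.106, 0.465, 0.002]
force: [0.3, 1.3, -0.4]
gripper_width: 0.0702
t 12.05 pos [0.5236, -0.0719, 0.1023] tilt 0.07 F [0.3, 1.3, -0.4] w 0.0702 slide [-0.04, 0.02, 1.23] roll 0.1
```

View pics/s5.png

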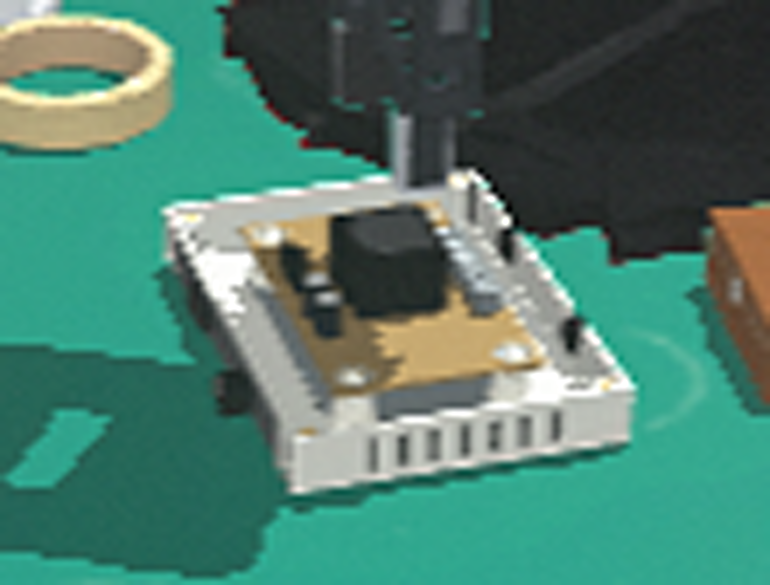

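The board rests level, and the white heads show in the holes at (267,237), (352,377) and (512,352). I'll close the fingers and go to the −y end.

```bash
python3 -m jog '{"claw":[0,0,0,0,0,0,0,0,0,0,0],"slide":[[-0.04,2,0],[-0.04,4,0],[-0.04,5.42,0],[-0.04,5.42,0],[-0.04,5.42,0],[-0.04,5.42,0],[-0.04,5.42,2],[-0.04,5.42,4],[-0.04,5.42,5.2],[-0.04,5.42,5.4],[-0.04,5.42,5.4]],"roll":[0.1,0.1,0.1,0.1,0.1,0.1,0.1,0.1,0.1,0.1,0.1]}'
python3 -m jog '{"claw":[0,0,0,0],"slide":[[0,0,0.2],[0,0,0.5],[0,0,0.5],[0,0,0.5]],"roll":[0,0,0,0]}'
python3 - <<'E'
from h import *
c=np.radians(16.95); to(.5233+.054*np.sin(c),-.0722-.054*np.cos(c),.0425,16.95-90)
import cv2
q=r.capture("side")
cv2.imwrite("pics/s6.png",cv2.resize(q["color"][150:240,290:400][:,:,::-1],None,fx=7,fy=6.5,interpolation=cv2.INTER_CUBIC))
E
```

```text
time_s: 13.48
eef_pos: [0.5392, -0.1238, 0.0482]
tool_rot: [3.107, 0.463, 0.001]
force: [-0.7, -0.6, 0.2]
gripper_width: 0.0
time_s: 13.98
eef_pos: [0.5389, -0.1237, 0.0427]
tool_rot: [3.107, 0.463, 0.0]
force: [-0.1, 0.4, -0.2]
gripper_width: -0.0002
t 13.97 pos [0.5389, -0.1237, 0.0427] tilt 0.00 F [-0.1, 0.4, -0.2] w -0.0002 slide [0.01, 0.02, 0.02] roll -0.0
```

View pics/s6.png

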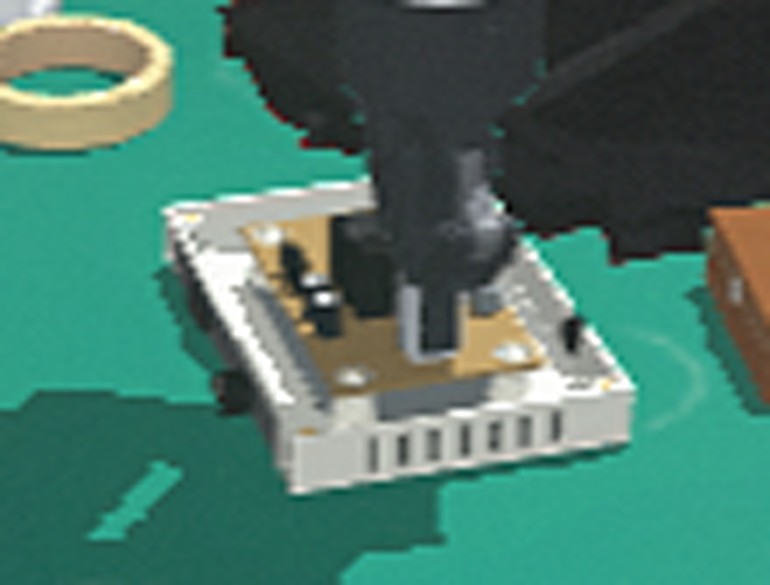

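```bash
for i in 1 2 3; do python3 -m jog '{"claw":[0,0],"slide":[[0,0,0.1],[0,0,0.1]],"roll":[0,0]}' | grep -E "time|eef|force"; done
```

```text
time_s: 14.28
eef_pos: [0.5388, -0.1237, 0.0416]
force: [-0.4, -0.1, -0.6]
time_s: 14.52
eef_pos: [0.5388, -0.1237, 0.0406]
force: [0.6, 0.3, 1.0]
time_s: 14.78
eef_pos: [0.5388, -0.1237, 0.0396]
force: [-1.4, -0.3, 0.5]
```

```bash
for i in 1 2 3; do python3 -m jog '{"claw":[0,0],"slide":[[0,0,0.05],[0,0,0.05]],"roll":[0,0]}' | grep -E "time|eef|force"; done
```

```text
time_s: 15.02
eef_pos: [0.5389, -0.1238, 0.0392]
force: [0.5, -0.3, 1.1]
time_s: 15.28
eef_pos: [0.539, -0.1238, 0.0389]
force: [0.8, -0.9, 2.2]
time_s: 15.52
eef_pos: [0.539, -0.1239, 0.0384]
force: [-0.5, -0.2, 3.5]
```

```bash
for i in 1 2 3 4; do python3 -m jog '{"claw":[0,0],"slide":[[0,0,0.05],[0,0,0.05]],"roll":[0,0]}' | grep -E "time|eef|force"; done
```

```text
time_s: 15.78
eef_pos: [0.5391, -0.1239, 0.038]
force: [-0.7, -1.4, 6.4]
time_s: 16.02
eef_pos: [0.5392, -0.124, 0.0377]
force: [-2.1, -0.6, 7.6]
time_s: 16.27
eef_pos: [0.5393, -0.124, 0.0374]
force: [-2.1, -1.0, 9.3]
time_s: 16.52
eef_pos: [0.5393, -0.1241, 0.037]
force: [-2.0, -1.3, 9.5]
```

```bash
for i in 1 2 3 4; do python3 -m jog '{"claw":[0,0],"slide":[[0,0,0.05],[0,0,0.05]],"roll":[0,0]}' | grep -E "time|eef|force"; done
```

```text
time_s: 16.77
eef_pos: [0.5394, -0.1242, 0.0367]
force: [-2.6, -0.2, 11.8]
time_s: 17.02
eef_pos: [0.5395, -0.1242, 0.0364]
force: [-2.0, -0.6, 13.5]
time_s: 17.27
eef_pos: [0.5396, -0.1243, 0.036]
force: [-3.2, -0.7, 14.3]
time_s: 17.52
eef_pos: [0.5387, -0.1236, 0.0341]
force: [0.1, -0.4, 0.0]
```

```bash
for i in 1 2 3 4; do python3 -m jog '{"claw":[0,0],"slide":[[0,0,0.05],[0,0,0.05]],"roll":[0,0]}' | grep -E "time|eef|force"; done
python3 - <<'E'
from h import *
import cv2
q=r.capture("side")
print(r.sense()["moment"])
cv2.imwrite("pics/s7.png",cv2.resize(q["color"][150:240,290:400][:,:,::-1],None,fx=7,fy=6.5,interpolation=cv2.INTER_CUBIC))
E
```

```text
time_s: 17.77
eef_pos: [0.5386, -0.1236, 0.0333]
force: [-0.3, -0.5, 0.7]
time_s: 18.02
eef_pos: [0.5388, -0.1237, 0.0331]
force: [0.4, 0.8, 0.8]
time_s: 18.27
eef_pos: [0.5389, -0.1237, 0.0328]
force: [-0.2, 0.3, 2.1]
time_s: 18.52
eef_pos: [0.539, -0.1238, 0.0325]
force: [-1.4, -0.3, 5.8]
[ 0.09493291  0.20153465 -0.01165489]
```

View pics/s7.png

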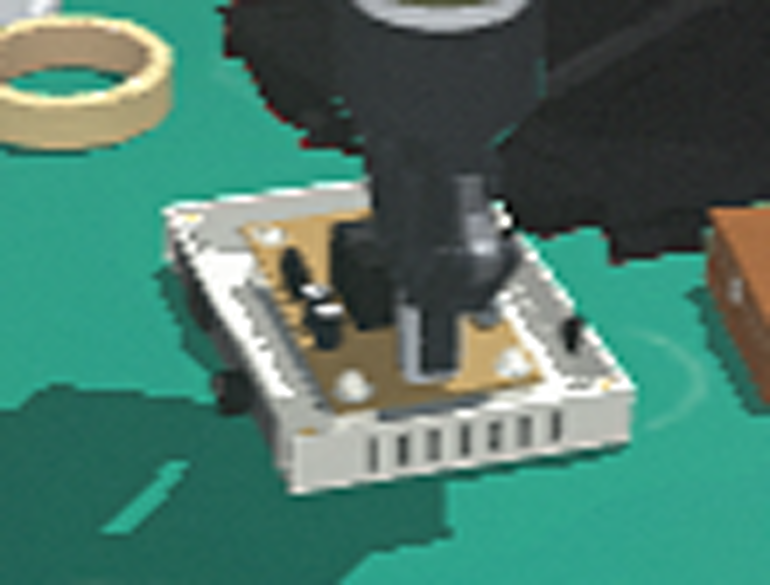

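```bash
for i in 1 2 3 4 ; do python3 -m jog '{"claw":[0,0],"slide":[[0,0,0.05],[0,0,0.05]],"roll":[0,0]}' | grep -E "time|eef|force"; done
```

```text
time_s: 18.82
eef_pos: [0.5391, -0.1239, 0.0321]
force: [-2.0, -0.4, 7.1]
time_s: 19.08
eef_pos: [0.5392, -0.1239, 0.0319]
force: [-1.8, 0.0, 8.5]
time_s: 19.32
eef_pos: [0.5393, -0.124, 0.0316]
force: [-3.1, 0.5, 12.4]
time_s: 19.58
eef_pos: [0.5394, -0.124, 0.0313]
force: [-2.3, 0.7, 13.3]
```

```bash
for i in 1 2 ; do python3 -m jog '{"claw":[0,0],"slide":[[0,0,0.05],[0,0,0.05]],"roll":[0,0]}' | grep -E "time|eef|force"; done
python3 - <<'E'
from h import *
import cv2
q=r.capture("side")
cv2.imwrite("pics/s8.png",cv2.resize(q["color"][190:240,330:390][:,:,::-1],None,fx=12,fy=12,interpolation=cv2.INTER_CUBIC))
E
```

```text
time_s: 19.82
eef_pos: [0.5395, -0.1241, 0.031]
force: [-3.4, 0.5, 15.0]
time_s: 20.08
eef_pos: [0.5395, -0.1242, 0.0308]
force: [-3.4, 1.2, 16.6]
```

View pics/s8.png

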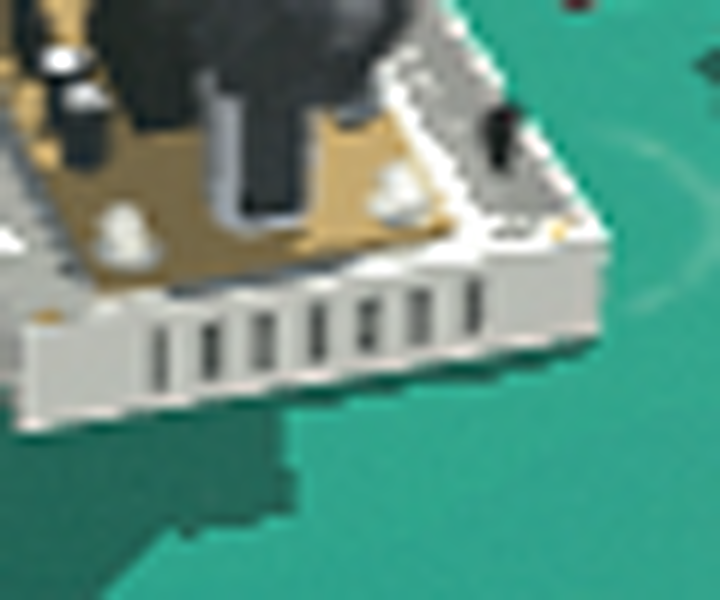

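Both −y heads now stand equally proud (tips at (125,200) and (400,160)), and the board edge runs parallel to the case rim, so that end is home. Moving over the transformer to the +y end.

```bash
python3 -m jog '{"claw":[0,0,0,0,0,0,0,0,0],"slide":[[0,0,-2],[0,0,-5],[0,-0.5,-6.5],[0,-4,-6.5],[0,-8,-6.5],[0,-10.5,-6.5],[0,-10.8,-6.5],[0,-10.8,-6.5],[0,-10.8,-6.5]],"roll":[0,0,0,0,0,0,0,0,0]}'
python3 - <<'E'
from h import *
c=np.radians(16.95); to(.5233-.054*np.sin(c),-.0722+.054*np.cos(c),.0425,16.95-90)
import cv2
q=r.capture("side")
cv2.imwrite("pics/s9.png",cv2.resize(q["color"][150:240,290:400][:,:,::-1],None,fx=7,fy=6.5,interpolation=cv2.INTER_CUBIC))
E
```

```text
time_s: 21.25
eef_pos: [0.5076, -0.0212, 0.094]
tool_rot: [3.107, 0.461, -0.0]
force: [0.3, -0.3, 0.5]
gripper_width: -0.0003
t 21.25 pos [0.5076, -0.0212, 0.094] tilt 0.00 F [0.3, -0.3, 0.5] w -0.0003 slide [0.02, -0.06, 5.15] roll -0.1
```

View pics/s9.png

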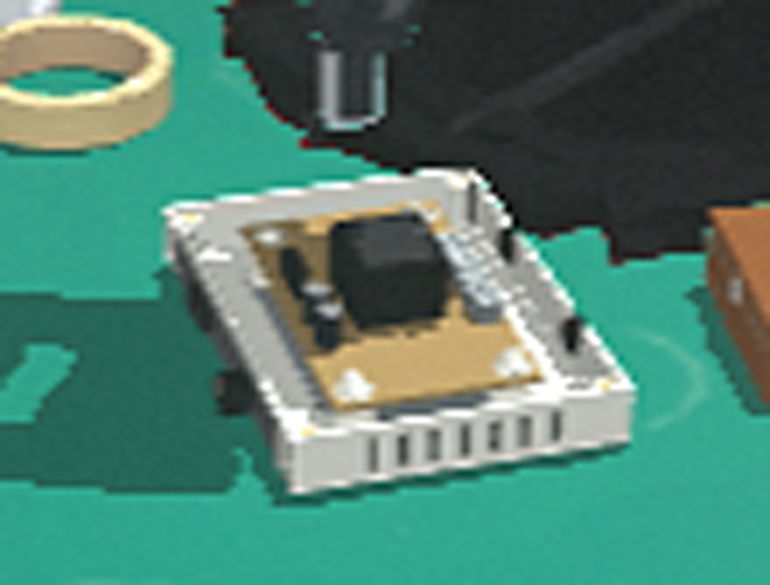

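```bash
python3 -m jog '{"claw":[0,0,0,0,0,0],"slide":[[0,-0.06,2],[0,-0.06,3.5],[0,-0.06,4.6],[0,-0.06,5.0],[0,-0.06,5.0],[0,-0.06,5.0]],"roll":[-0.1,-0.1,-0.1,-0.1,-0.1,-0.1]}'| grep -E "time|eef|force"
for i in 1 2 3 4; do python3 -m jog '{"claw":[0,0],"slide":[[0,0,0.1],[0,0,0.1]],"roll":[0,0]}' | grep -E "time|eef|force"; done
```

```text
time_s: 22.05
eef_pos: [0.5075, -0.0199, 0.0446]
force: [-0.4, 0.1, -0.0]
time_s: 22.3
eef_pos: [0.5073, -0.0198, 0.0433]
force: [1.0, 0.1, 0.2]
time_s: 22.55
eef_pos: [0.5072, -0.0198, 0.0421]
force: [0.0, 0.7, 0.6]
time_s: 22.8
eef_pos: [0.5072, -0.0198, 0.0411]
force: [-0.2, 0.0, 0.3]
time_s: 23.05
eef_pos: [0.5072, -0.0198, 0.0401]
force: [-0.4, -0.5, -0.9]
```

```bash
for i in 1 2 3 4 5 6; do python3 -m jog '{"claw":[0,0],"slide":[[0,0,0.05],[0,0,0.05]],"roll":[0,0]}' | grep -E "time|eef|force"; done
```

```text
time_s: 23.3
eef_pos: [0.5072, -0.0198, 0.0397]
force: [0.6, -0.2, 0.2]
time_s: 23.55
eef_pos: [0.5073, -0.0198, 0.0392]
force: [0.8, -0.2, -0.0]
time_s: 23.8
eef_pos: [0.5073, -0.0198, 0.0388]
force: [-0.6, 1.3, 1.5]
time_s: 24.05
eef_pos: [0.5073, -0.0198, 0.0383]
force: [0.3, 2.4, 5.0]
time_s: 24.3
eef_pos: [0.5073, -0.0197, 0.0379]
force: [-0.8, 2.3, 6.4]
time_s: 24.55
eef_pos: [0.5074, -0.0197, 0.0375]
force: [-1.4, 2.2, 6.8]
```

```bash
for i in 1 2 3 4 5; do python3 -m jog '{"claw":[0,0],"slide":[[0,0,0.05],[0,0,0.05]],"roll":[0,0]}' | grep -E "time|eef|force"; done
```

```text
time_s: 24.8
eef_pos: [0.5074, -0.0197, 0.0371]
force: [-1.3, 3.8, 8.3]
time_s: 25.05
eef_pos: [0.5074, -0.0196, 0.0367]
force: [-1.8, 3.3, 10.5]
time_s: 25.3
eef_pos: [0.5075, -0.0196, 0.0364]
force: [-2.2, 3.8, 11.3]
time_s: 25.55
eef_pos: [0.5072, -0.0199, 0.035]
force: [-0.0, -0.8, 0.0]
time_s: 25.8
eef_pos: [0.5071, -0.0199, 0.0344]
force: [0.3, -0.4, -0.7]
```

```bash
for i in 1 2 3 4 5 6; do python3 -m jog '{"claw":[0,0],"slide":[[0,0,0.05],[0,0,0.05]],"roll":[0,0]}' | grep -E "time|eef|force"; done
```

```text
time_s: 26.05
eef_pos: [0.5072, -0.0198, 0.0341]
force: [-0.4, -0.0, 0.5]
time_s: 26.3
eef_pos: [0.5072, -0.0198, 0.0337]
force: [0.0, -0.0, 0.2]
time_s: 26.55
eef_pos: [0.5072, -0.0199, 0.0332]
force: [-1.2, -0.3, -0.3]
time_s: 26.8
eef_pos: [0.5072, -0.0198, 0.0326]
force: [-0.4, 0.1, 0.6]
time_s: 27.05
eef_pos: [0.5073, -0.0198, 0.0322]
force: [-0.0, 0.3, 0.4]
time_s: 27.3
eef_pos: [0.5073, -0.0198, 0.0319]
force: [-0.8, 1.1, 2.7]
```

```bash
for i in 1 2 3 4; do python3 -m jog '{"claw":[0,0],"slide":[[0,0,0.05],[0,0,0.05]],"roll":[0,0]}' | grep -E "time|eef|force"; done
python3 - <<'E'
from h import *
print(r.sense()["moment"])
E
```

```text
time_s: 27.55
eef_pos: [0.5073, -0.0197, 0.0315]
force: [-1.7, 1.5, 6.9]
time_s: 27.8
eef_pos: [0.5074, -0.0197, 0.0312]
force: [-2.0, 2.4, 8.9]
time_s: 28.05
eef_pos: [0.5074, -0.0196, 0.0309]
force: [-2.8, 3.6, 12.4]
time_s: 28.3
eef_pos: [0.5075, -0.0195, 0.0306]
force: [-3.5, 3.5, 14.7]
[ 0.61682585  0.64409641 -0.02842782]
```

Both ends give the same final height (TCP about 0.0307 at 15 N). I'll retreat, clear the top view and inspect.

```bash
python3 -m jog '{"claw":[0,0,0,0,0,0,0,0,0,0,0,0],"slide":[[0,0,-2],[0,0,-7],[-3,-5,-12],[-6,-11,-15],[-9,-17,-15],[-12,-23,-15],[-14,-28,-15],[-15,-32,-15],[-15,-32,-15],[-15,-32,-15],[-15,-32,-15],[-15,-32,-15]],"roll":[0,0,0,0,0,0,0,0,0,0,0,0]}'
python3 - <<'E'
from h import *
import cv2,pickle
q=r.capture("side");p=r.capture("top")
pickle.dump((q,p),open("end.pkl","wb"))
cv2.imwrite("pics/s10.png",cv2.resize(q["color"][165:235,305:390][:,:,::-1],None,fx=9,fy=8.5,interpolation=cv2.INTER_CUBIC))
cv2.imwrite("pics/t10.png",cv2.resize(p["color"][125:211,246:348][:,:,::-1],None,fx=7,fy=7,interpolation=cv2.INTER_CUBIC))
E
```

```text
time_s: 29.8
eef_pos: [0.2708, 0.2413, 0.1796]
tool_rot: [3.107, 0.462, -0.0]
force: [0.4, 0.4, -0.2]
gripper_width: -0.0001
```

View pics/s10.png

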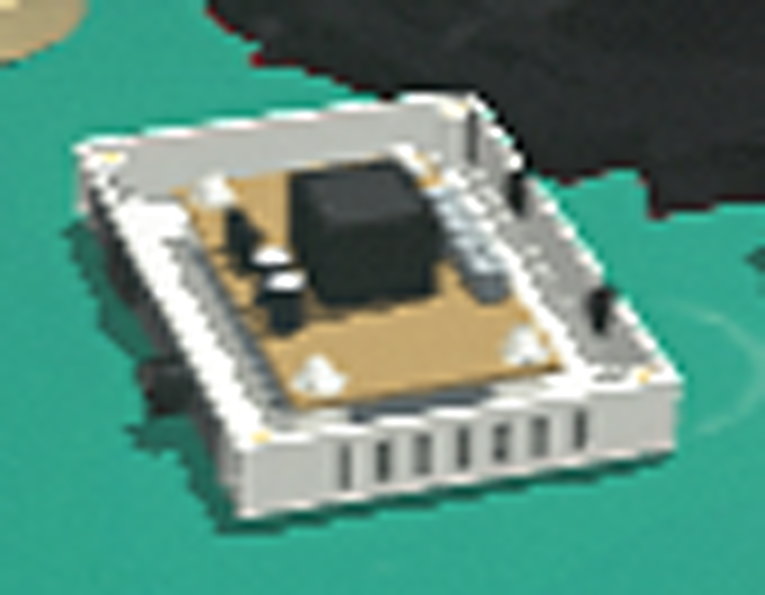

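View pics/t10.png

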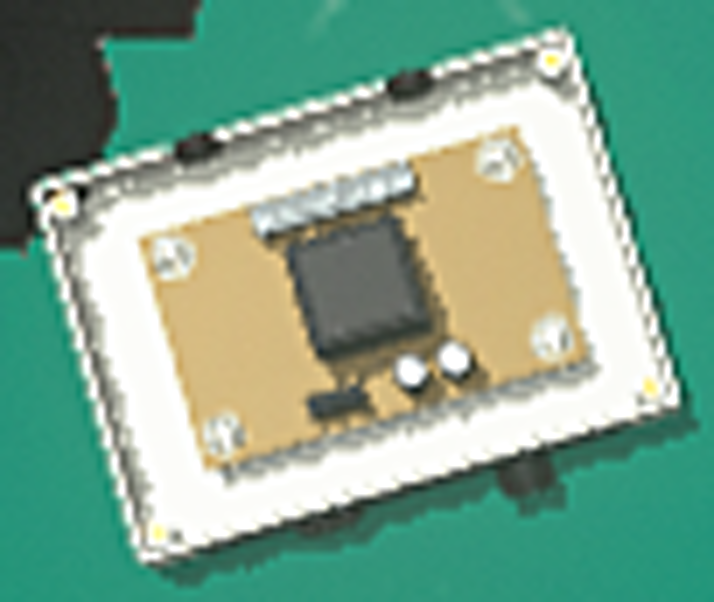

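```bash
cat > fit5.py <<'E'
from fit import *
print("====")
q,p=pickle.load(open("end.pkl","rb"))
tH=px([(172,256),(498,159),(222,434),(552,337)],246,125,7)
tC=px([(141,238),(518,128),(208,468),(592,362)],246,125,7)
sC=(np.array([(435,150),(562,368),(176,190),(287,407)])+.5)/[9,8.5]-.5+[305,165]
b4=np.array(Bc)
def res(v):
    L=b4.copy(); L[:,2]=v[3]+v[4]*b4[:,0]+v[5]*b4[:,1]; w=world(v[:3],L)
    return np.concatenate([(proj("top",w)-tC).ravel(),(proj("side",w+[0,v[6],0])-sC).ravel(),[v[6]*300]])
s=least_squares(res,[.523,-.072,.296,.024,0,0,0],loss="soft_l1").x
print(np.round(s,4),"corner top z",np.round((s[3]+s[4]*b4[:,0]+s[5]*b4[:,1])*1e3,1));print(res(s)[:16].reshape(-1,2).round(1).tolist())
E
python3 fit5.py | sed -n '/====/,$p'
python3 -c "
from h import *
c,s_=np.cos(np.radians(16.95)),np.sin(np.radians(16.95))
for x,y in((.018,.058),):
  to(.5233+c*x-s_*y,-.0722+s_*x+c*y,.10,16.95-90)"
```

```text
====
[ 0.5238 -0.0729  0.2831  0.0231  0.0117  0.0021 -0.    ] corner top z [23.7 23.4 22.7 22.4]
[[-0.1, -0.3], [1.0, 0.1], [-0.5, 0.6], [-0.1, 0.3], [-0.7, 0.3], [0.5, -0.2], [0.2, -0.2], [0.8, 0.1]]
t 29.90 pos [0.2705, 0.2416, 0.1796] tilt 0.01 F [0.1, -0.7, 0.5] w 0.0000 slide [16.84, 31.58, 7.96] roll -0.0
```

Vision puts the board's top corners at 22.4–23.7 mm, against about 23.3 expected when home. As a last check I'll lightly touch the −y end now that the board is flat.

```bash
python3 -c "
from h import *
c,s_=np.cos(np.radians(16.95)),np.sin(np.radians(16.95))
to(.5233+s_*.054,-.0722-c*.054,.042,16.95-90)"
```

```text
t 29.90 pos [0.2705, 0.2416, 0.1796] tilt 0.01 F [0.1, -0.7, 0.5] w 0.0000 slide [15.04, 42.78, 13.76] roll -0.0
```

```bash
python3 -m jog '{"claw":[0,0,0,0,0,0,0,0,0,0,0,0,0,0,0,0,0],"slide":[[2,5,0],[4,10,0],[6,15,0],[8,21,0],[10,27,0],[12,33,0],[14,38,0],[15,42,0],[15,42.8,0],[15,42.8,0],[15,42.8,4],[15,42.8,9],[15,42.8,12],[15,42.8,13.2],[15,42.8,13.6],[15,42.8,13.6],[15,42.8,13.6]],"roll":[0,0,0,0,0,0,0,0,0,0,0,0,0,0,0,0,0]}'
for i in 1 2 3 4; do python3 -m jog '{"claw":[0,0],"slide":[[0,0,0.2],[0,0,0.2]],"roll":[0,0]}' | grep -E "time|eef|force"; done
```

```text
time_s: 32.02
eef_pos: [0.5393, -0.1232, 0.0447]
tool_rot: [3.106, 0.465, 0.002]
force: [0.8, 0.6, 0.5]
gripper_width: 0.0
time_s: 32.28
eef_pos: [0.5389, -0.1231, 0.0418]
force: [-0.1, 0.6, 0.5]
time_s: 32.52
eef_pos: [0.5388, -0.1231, 0.0395]
force: [-0.5, -0.2, -0.2]
time_s: 32.78
eef_pos: [0.5388, -0.1231, 0.0375]
force: [0.4, -0.2, 0.2]
time_s: 33.02
eef_pos: [0.5388, -0.1231, 0.0355]
force: [0.2, -0.2, 0.1]
```

```bash
for i in 1 2 3; do python3 -m jog '{"claw":[0,0],"slide":[[0,0,0.1],[0,0,0.1]],"roll":[0,0]}' | grep -E "time|eef|force"; done; for i in 1 2 ; do python3 -m jog '{"claw":[0,0],"slide":[[0,0,0.05],[0,0,0.05]],"roll":[0,0]}' | grep -E "time|eef|force"; done
```

```text
time_s: 33.28
eef_pos: [0.5388, -0.1231, 0.0346]
force: [-0.3, -0.1, 0.6]
time_s: 33.52
eef_pos: [0.5388, -0.1231, 0.0336]
force: [0.2, -0.3, -0.1]
time_s: 33.78
eef_pos: [0.5388, -0.1231, 0.0326]
force: [0.1, -0.3, 0.4]
time_s: 34.02
eef_pos: [0.5389, -0.1231, 0.0322]
force: [-0.0, 0.1, -0.2]
time_s: 34.28
eef_pos: [0.539, -0.1232, 0.0319]
force: [-0.7, 0.8, 2.6]
```

Contact is at 0.032, the same as the +y end, so the board is flat. Retreating and doing the final check.

```bash
python3 -m jog '{"claw":[0,0,0,0,0,0,0,0],"slide":[[0,0,-2],[0,0,-7],[0,0,-12],[0,0,-15],[0,-6,-15],[0,-12,-15],[0,-12,-15],[0,-12,-15]],"roll":[0,0,0,0,0,0,0,0]}'
python3 - <<'E'
from h import *
import cv2
q=r.capture("side")
for n in("vial","tape_roll"):
    for m in r.masks_of(q,n)[:1]: print(n,m["conf"],np.round(m["bbox"],1))
cv2.imwrite("pics/s11.png",cv2.resize(q["color"][140:260,240:400][:,:,::-1],None,fx=5,fy=5,interpolation=cv2.INTER_CUBIC))
E
```

```text
time_s: 35.28
eef_pos: [0.504, -0.0087, 0.1818]
tool_rot: [3.106, 0.466, 0.0]
force: [-0.3, -0.2, 0.4]
gripper_width: -0.0001
vial 0.57 [265.4 216.4  11.4  28.3]
tape_roll 0.9 [300.3 162.7  32.8  25.3]
```

View pics/s11.png

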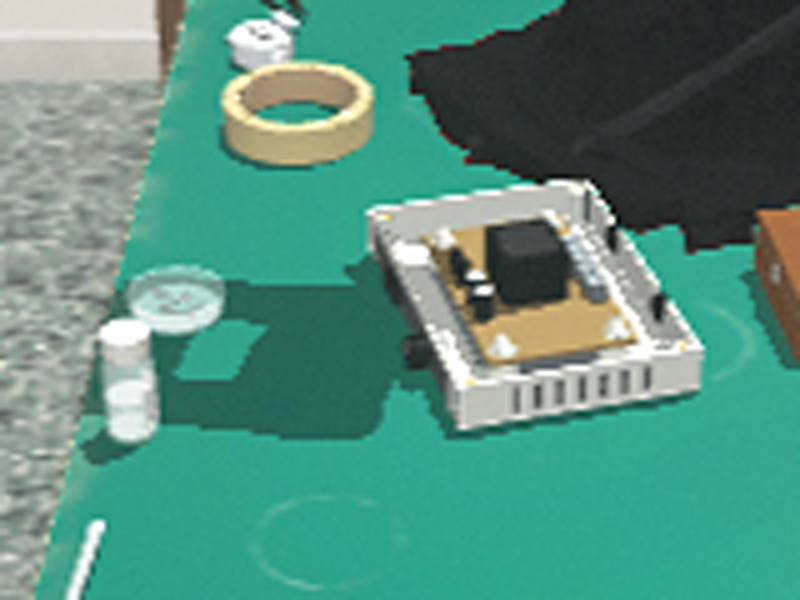

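The board lies flat in the case with the terminal strip on the grommet side. The vial (130,380) and the tape roll (297,113) are where they were.

```bash
python3 -c "
from bench import r
print(r.job_done())"
```

```text
the job is handed in; nothing more can be done
None
```

The power board is back on its four standoffs, with the terminal strip on the cable-entry side, and I handed the job in at about 35 s. I lowered it until it rested on the standoff heads and let go so it could centre itself. Then I pressed the −y end and the +y end in turn with closed fingertips.

**Last checks**
- **Flatness:** a light touch met the board at the same height at both ends (TCP about 0.032 m). The camera fit put all four top corners at 22.4–23.7 mm, against about 23.3 mm expected when home.
- **Heads:** they stand clear of the board in all four holes.
- **Vial and tape roll:** they are where they were, to within a few pixels of detection noise.
- **Gripper:** it is clear of the board and touching nothing.

**Disagreements**
- **Click forces:** the last readings before each click were about 14 N at the −y end and 11 N at the +y end. That is below the stated 19–26 N for two standoffs together; I read the force only every quarter second, so I probably missed the peaks. I did not test each standoff on its own. That all four clicked rests on the matching heights and the pictures.
- **Extra force:** after each click I pressed on to about 17 N and 15 N to make sure that end was down, slightly above the readings just before the clicks.
- **Camera positions:** the two cameras disagreed by 2–4 mm on where the standoffs were. I settled it by comparing the board with the standoffs in the side view, then by feel on contact.

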